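Hold a tube support square in the pop-up-stop jig

TASK

On the measuring bench, press the lever of the aluminium squaring jig down until its detent holds it by itself and the end stop stays up. Then stand the black tube support upright on the jig's bed and press it into the corner, the long side of its foot flat against the fixed fence and its end against the raised stop, without disturbing the other loose things on the bench. Finish while still holding it there, pressed lightly against both at once; do not let go.

Things in the scene. Friction and masses are not known exactly. Their poses are not given: they have to be found in the camera images.
- corner (a point): Inner corner of the fixed jig: where the planes of the fixed fence and the end stop meet at the top of the bed. Bed: aluminium, 150 x 120 mm, top 30 mm above the bench. Axes are the jig's: x to the fixed fence (away from the robot), y to the end stop, z up. The bed spans x = -135 to +15 and y = -120 to 0 mm; a part in the corner lies at negative x and y.
- fence: Fixed steel fence, a bar 100 mm long (along the jig's y), 12 mm thick, standing 14 mm above the bed. Its inner face is the plane x = 0 of corner, from y = -115 to -15 mm. The origin is on that face, midway along, at bed height; axes as corner.
- stop: End stop, a steel plate 70 (jig x) x 10 x 21 mm high that slides vertically at the bed's +y edge, worked by the lever. Its inner face is the plane y = 0 of corner, from x = -80 to -10 mm. Origin on that face, midway along, at the lower edge; axes as corner. Lever up: its top is 2 mm below the bed. Lever latched: 15 mm above it.
- lever (a joint): Rocker lever beside the stop, angle in rad: 0 = up (rest), 0.36 = fully down. Pressing the pad down raises it. A spring pushes it back up until about 0.25 rad; beyond that it snaps on to 0.36 and the detent holds it there by itself. The pad needs about 6 to 8 N.
- lever_pad (a point): Centre of the top face of the lever's black rubber pad, 36 x 34 mm, facing up. At rest it lies about 160 mm toward -x and 24 mm toward +y of corner, 60 mm above the bench; it goes almost straight down by 31 mm as the lever is pressed fully. The lever's axis runs along the jig's y, 90 mm to the +x side of the pad.
- support_center (a point): Centre of the black plastic tube support (0.2 to 0.45 kg, see support), on its middle axis, 37.5 mm above its underside. x is across its web (20 mm thick: the grip), y along it, z up; a half turn about z makes no difference. In the corner this point lies 30 mm from the fixed fence's face, 45 mm from the stop's and 37.5 mm above the bed.
- support: The same tube support, standing upright on the bench: foot 60 x 90 x 12 mm (x, y, z), on it an upright web 20 mm thick (x) and 84 mm long (y) with a shallow round cradle in its top, 52 mm above the underside in the middle and 75 mm at the two horns. Origin at the centre of the foot's underside. The foot slides easily on bed and fences (friction about 0.3).
- endcap: Bystander: black round end cap, 90 mm across, 24 mm high; origin at the centre of its underside. Leave alone.
- micplug: Bystander: steel microphone plug, 28 mm across, 52 mm high; origin at the centre of its underside. Leave alone.
- driver: Bystander: black-handled screwdriver lying on the bench; origin on its underside. Leave alone.

How it is judged:
On the way:
1. the lever is latched down and the stop is up while the support is still off the jig (value of joint lever above 0.33 rad and horizontal distance between support_center and corner above 0.12 m), for 0.3 s.
At the end, for the whole second after the job is handed in: Lever latched (over 0.33 rad); the robot touches the support, which is at rest, upright and square to the jig within 2 degrees, on the bed, within 3 mm of the corner position on each axis, and pressed with over 1 N against the fixed fence and over 1 N against the raised stop at once (value of joint lever above 0.33 rad and contact force between support and fence above 1 N and contact force between support and stop above 1 N and contact force between any of the fingers, the arm and support above 1 N and angle between the y axis of support_center and the y axis of corner, either way round below 0.035 rad and angle between support_center's own z axis and vertical below 0.035 rad and linear speed of support below 0.01 m/s and x of support_center in the frame of corner between -0.033 and -0.027 m and y of support_center in the frame of corner between -0.048 and -0.042 m and z of support_center in the frame of corner between 0.0345 and 0.0405 m); the arm keeps its last pose, push and grip.
It fails at once if a bystander is moved by more than 25 mm (distance of any of endcap, micplug, driver from where it was at the start of the episode above 0.025 m).
It also fails if it takes over 64 s, if anything falls off the work surface, if the arm or the gripper's body presses on something with over 40 N, if the wrist force passes 120 N, or if a joint passes its speed limit or range.

ROBOT

A 6-joint arm with a two-finger parallel gripper is mounted at the origin on the work surface. World frame = base frame: x ahead of the robot, y to its left, z up, the work surface at z = 0. Lengths are in m, angles in rad, forces in N, time in s.
With the tool pointing down it reaches from about 0.325 to 0.775 m from the base axis. Payload 5.5 kg.
Tool frame: the origin (TCP) lies midway between the tips of the shut fingers; the grasp point (between the pads) lies 19 mm behind it; z points along the fingers, y is the direction in which the jaws open and shut (so a half turn about z gives the same grasp; the last joint's range is limited). The gripper opens to 85 mm and grips with 20 to 120 N. Pads are 22 mm wide; open, the fingers measure 114 mm over their backs; the gripper's body (76 mm by 85 mm) begins 54 mm behind the grasp point. The pads swing forward as they close: fully open they stand 13 mm farther back than shut.
Start: joints at [1.047, 0.091, 1.231, -0, 1.82, -0.057], TCP at [0.27, 0.536, 0.204] pointing down, gripper open.
Joint ranges: [-2.87, 2.87], [-0.86, 2.18], [0.17, 2.46], [-1.51, 4.65], [0.06, 2.69], [-2.65, 2.65]. Speed limits (rad/s): [2.57, 2.57, 3.01, 3.14, 3.14, 3.14].

INTERFACE

Orientations are given as a 3x3 rotation matrix whose columns are the frame's x, y, z axes.
In Python, from station import arm, read_camera, calibration, ticket gives the robot as it stands. The module is installed in compiled form; this text tells all that it offers.
- The arm moves only by the tool drive_tool, never from a script. Its argument "rows" is one flat list of numbers, 7 for each row, row after row: the shift along the world's x, y, z as a fraction of full scale, then the turn, a rotation vector about the world's x, y, z as a fraction of full scale, then the closure in counts, from 0 (fully open) to 255 (shut). In form: [x, y, z, rx, ry, rz, hand, x, y, z, rx, ry, rz, hand, ...]. A call has 1 to 12 rows; each row shifts and turns the commanded pose from where the row before left it; what a row does not reach is not made up. Full scale, the value 1, is 20 mm for a shift and 8 degrees for a turn. A row lasts 1/10 s, in which the tool goes at most 50 mm and 8.59 degrees, less where a joint would pass 70% of its speed; a pose out of reach is approached as far as the arm can. A call with a number of a shift or a turn outside -1 to 1 is refused whole. A call with a gripper value outside its range is refused whole. The fingers move at their own pace and stop on an object; the grip force is fixed at half the most. Time passes only in rows, so rows that do not move let the fingers close. It gives the time, the measured TCP pose, the force and the opening at its end, in the units of the state.
- arm.get_state(): the state, without advancing time (a new reading comes with each control period).
- read_camera(name): name is "scene" or "top" or "wrist"; returns (picture, depth): 384x512x3 uint8, red, green, blue; 384x512 float32, m along the optical axis (not along the pixel's ray), 0 where there is no reading.
- calibration(name): a dict with "intrinsics" (3x3 intrinsics, pixels), "k1" (the pictures are not rectified: a ray, as slopes to the right and down, at radius r is drawn at 1 + k1 r^2 times it, then the intrinsics apply), "extrinsics" (4x4, takes a point from world to camera coordinates). Camera axes: x right, y down, z forward; pixel columns grow to the right and rows downward; lengths in m; the calibration is good to about 2 mm. A picture is of the moment at which its call begins: read the wrist's pose just before it. calibration takes no time and is no camera call; for the wrist camera it gives the pose at the moment of the call.
- ticket.close_job(): hands the job in, once; it reports no verdict.
The state is a dict: "clock": time; "joint_pos": joint angles; "dq": joint speeds; "tau": joint torques, N m; "eef_pos": TCP position; "tcp_rot": TCP orientation; "ft_force": force on the tool from outside, world axes, zero at the start; "ft_torque": the same for the moment, N m; "width": finger opening in m.
Only numpy, scipy, OpenCV 4.12 (cv2) and the standard library are available. Lean on these libraries where they do the work, as an engineer would, in place of code of your own. Each camera call takes 0.05 s, during which the arm holds its last target.

## Working session

There is one attempt and no reset: what is moved stays moved. The work goes in short steps, Python scripts to look and compute and a tool call to move; the robot and the scene stay as the last step left them, time stands still between calls to the robot, and variables do not carry over. Pictures are saved under pics/ and viewed, and the job is handed in when it is done.

Besides the shell and the picture viewer there is one more tool, called after "Emit:" in YAML: its name, and indented under it one key for each argument. drive_tool: Moves the arm, as the interface text tells. Its arguments: {"type":"object","properties":{"rows":{"type":"array","items":{"type":"number"}}},"required":["rows"]}

```bash
mkdir -p pics; cat > h.py <<'E'
import numpy as np, cv2
from station import arm, read_camera, calibration, ticket
def snap(n,f):
    p,d=read_camera(n); cv2.imwrite('pics/'+f+'.png',p[:,:,::-1]); np.savez(''+f+'.npz',p=p,d=d,K=calibration(n)['intrinsics'],k1=calibration(n)['k1'],E=calibration(n)['extrinsics'])
    return p,d
def rays(c,uv):
    uv=np.asarray(uv,float).reshape(-1,1,2)
    s=cv2.undistortPoints(uv,np.array(c['K'],float),np.array([float(c['k1']),0,0,0])).reshape(-1,2)
    E=c['E'];R=E[:3,:3];t=E[:3,3]
    return -R.T@t, np.c_[s,np.ones(len(s))]@R
def onplane(c,uv,z):
    o,r=rays(c,uv); return o+r*((z-o[2])/r[:,2])[:,None]
def bydepth(c,uv):
    o,r=rays(c,uv); d=np.array([c['d'][int(v),int(u)] for u,v in np.asarray(uv).reshape(-1,2)]); return o+r*d[:,None]
E
python3 - <<'E'
from h import *
s=arm.get_state(); print(s)
snap('scene','s0');snap('top','t0')
for n in('scene','top'):print(calibration(n))
E
```

```text
{'clock': 0.0, 'joint_pos': array([ 1.04728244e+00,  9.18484104e-02,  1.23185844e+00,  2.01577321e-05,
        1.81979162e+00, -5.66893403e-02]), 'dq': array([-1.09259065e-03, -3.45496633e-04,  6.29007831e-04,  3.10687246e-05,
       -5.43123470e-04,  8.10284864e-04]), 'tau': array([ 6.10019251e-04, -4.58722115e+01, -4.18023455e+01, -2.49585655e-04,
        1.17250768e-02, -2.75058790e-05]), 'eef_pos': array([0.26985876, 0.53552512, 0.20277267]), 'tcp_rot': array([[-8.93004077e-01,  4.50047528e-01, -9.69685622e-04],
       [ 4.50048555e-01,  8.93002579e-01, -1.64079619e-03],
       [ 1.27495492e-04, -1.90164330e-03, -9.99998184e-01]]), 'ft_force': array([ 0.00312475, -0.15598375,  0.00408692]), 'ft_torque': array([-0.03240663, -0.06698299,  0.00552979]), 'width': 0.0854124002402876}
{'intrinsics': array([[358.6469961 ,   0.        , 253.69295816],
       [  0.        , 358.6469961 , 189.58387913],
       [  0.        ,   0.        ,   1.        ]]), 'k1': -0.08278190592274795, 'extrinsics': array([[ 0.80514491,  0.59303331, -0.00729192, -0.53369447],
       [ 0.42685493, -0.58797742, -0.68707891, -0.19141308],
       [-0.41174816,  0.55008549, -0.72654622,  1.23287354],
       [ 0.        ,  0.        ,  0.        ,  1.        ]])}
{'intrinsics': array([[467.07343378,   0.        , 256.96921778],
       [  0.        , 467.07343378, 192.17967544],
       [  0.        ,   0.        ,   1.        ]]), 'k1': -0.17877790269460256, 'extrinsics': array([[ 0.00198266, -0.99992326,  0.01222878,  0.01200569],
       [-0.99528243, -0.00315936, -0.09696861,  0.63224826],
       [ 0.0969998 , -0.01197884, -0.99521231,  1.22441311],
       [ 0.        ,  0.        ,  0.        ,  1.        ]])}
```

View pics/s0.png

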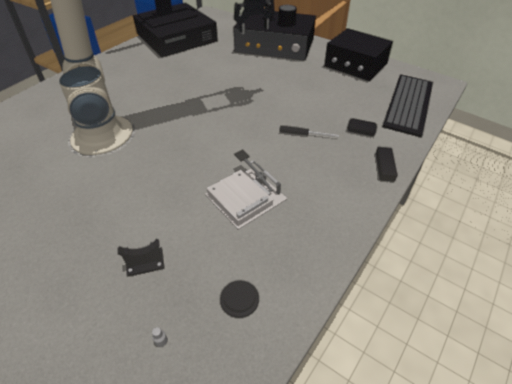

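View pics/t0.png

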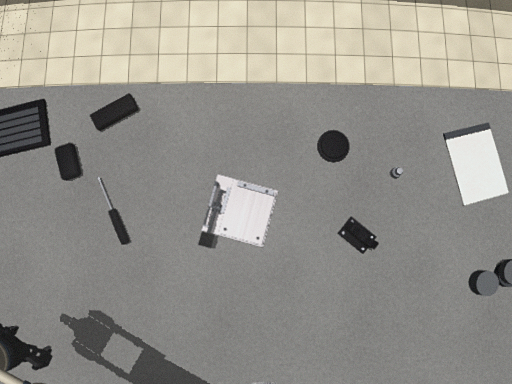

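```bash
python3 - <<'E'
import cv2,numpy as np
a=cv2.imread('pics/t0.png')
b=cv2.resize(a[165:260,190:290],None,fx=6,fy=6,interpolation=cv2.INTER_CUBIC)
cv2.imwrite('pics/t0j.png',b[:600,:800])
b=cv2.resize(a[205:265,325:395],None,fx=9,fy=9,interpolation=cv2.INTER_CUBIC)
b=np.clip(b*2.0,0,255).astype('uint8')
cv2.imwrite('pics/t0s.png',b)
E
```

```text
(no output)
```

View pics/t0j.png

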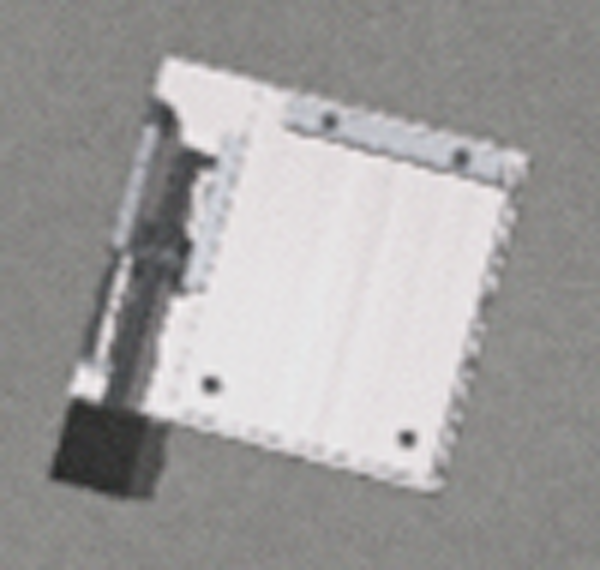

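View pics/t0s.png

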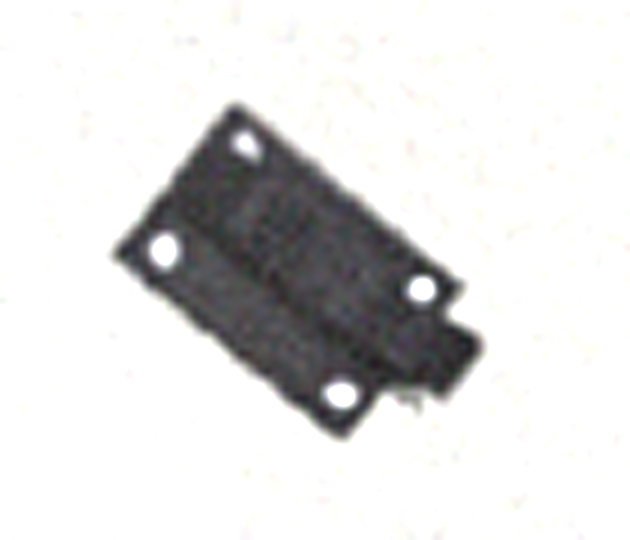

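```bash
python3 - <<'E'
from h import *
c=np.load('t0.npz')
o,_=rays(c,[[0,0]]);print('cam',o)
f=lambda q,s,off:(np.array(q,float)+.5)/s-.5+np.array(off)
J=lambda q:f(q,6,(190,165)); S=lambda q:f(q,9,(325,205))
fe=onplane(c,J([[287,127],[498,187]]),.044);print('fence',fe)
d=fe[0]-fe[1];print(np.hypot(*d[:2]),'yaxis ang',np.degrees(np.arctan2(d[1],d[0])))
bed=onplane(c,J([[525,155],[435,490],[165,410],[165,60]]),.03);print('bed?',bed)
pad=onplane(c,J([[75,402],[138,412],[125,497],[52,478]]),.06);print('pad',pad,pad.mean(0))
ft=onplane(c,S([[237,105],[462,285],[343,437],[115,253]]),.012);print('foot',ft,ft.mean(0))
for i in range(4):
    e=ft[(i+1)%4]-ft[i];print(np.hypot(*e[:2]),np.degrees(np.arctan2(e[1],e[0])))
h=onplane(c,S([[245,143],[422,290],[341,395],[164,250]]),.012);print('holes',h.mean(0),np.degrees(np.arctan2(*(h[1]-h[0])[1::-1])),np.degrees(np.arctan2(*(h[2]-h[3])[1::-1])))
E
```

```text
cam [0.51047395 0.02866931 1.27971242]
fence [[ 0.64794283  0.06587262  0.044     ]
 [ 0.62151118 -0.02772919  0.044     ]]
0.09726217717015605 yaxis ang 74.23116564741662
bed? [[ 6.37218996e-01 -4.05105220e-02  3.00000000e-02]
 [ 4.87528348e-01 -2.91335628e-04  3.00000000e-02]
 [ 5.22652004e-01  1.19919389e-01  3.00000000e-02]
 [ 6.79668425e-01  1.21412933e-01  3.00000000e-02]]
pad [[0.52562631 0.15696782 0.06      ]
 [0.52143367 0.12947231 0.06      ]
 [0.48456287 0.13484071 0.06      ]
 [0.49258831 0.16668771 0.06      ]] [0.50605279 0.14699214 0.06      ]
foot [[ 0.5686215  -0.24423784  0.012     ]
 [ 0.51347851 -0.31361893  0.012     ]
 [ 0.46755928 -0.27594694  0.012     ]
 [ 0.52374612 -0.20608189  0.012     ]] [ 0.51835135 -0.2599714   0.012     ]
0.08862553520596861 -128.47711402335872
0.05939490439294055 140.634655186484
0.08965537773981179 51.19308049374657
0.058903952625391866 -40.373339704746336
holes [ 0.51849723 -0.26105729  0.012     ] -129.54366634885824 -129.21253644047243
```

Emit:
drive_tool:
  rows: [0.6,-0.97,0,0,0,-0.3,255,0.6,-0.97,0,0,0,-0.3,255,0.6,-0.97,0,0,0,-0.3,255,0.6,-0.97,0,0,0,-0.3,255,0.6,-0.97,0,0,0,-0.3,255,0.6,-0.97,0,0,0,-0.3,255,0.6,-0.97,0,0,0,-0.3,255,0.6,-0.97,0,0,0,-0.3,255,0.6,-0.97,0,0,0,-0.3,255,0.6,-0.97,0,0,0,-0.3,255]

```text
clock: 1.1
eef_pos: [0.3903, 0.3409, 0.2034]
tcp_rot: [[-0.631, 0.775, -0.001], [0.775, 0.631, -0.001], [-0.0, -0.001, -1.0]]
ft_force: [-0.1, 0.5, -0.3]
width: 0.0003
```

Emit:
drive_tool:
  rows: [0.6,-0.97,0,0,0,-0.3,255,0.6,-0.97,0,0,0,-0.3,255,0.6,-0.97,0,0,0,-0.3,255,0.6,-0.97,0,0,0,-0.3,255,0.6,-0.97,0,0,0,-0.3,255,0.6,-0.97,-0.5,0,0,-0.3,255,0.6,-0.97,-0.5,0,0,-0.3,255,0.6,-0.97,-0.5,0,0,-0.3,255,0.6,-0.97,-0.5,0,0,-0.3,255,0.6,-0.97,-0.5,0,0,-0.3,255,0,0,-0.5,0,0,0,255]

```text
clock: 2.2
eef_pos: [0.5107, 0.1457, 0.1427]
tcp_rot: [[-0.26, 0.966, -0.001], [0.966, 0.26, -0.001], [-0.001, -0.001, -1.0]]
ft_force: [-0.4, 0.6, 0.0]
width: -0.0
```

Emit:
drive_tool:
  rows: [-0.35,0,-0.8,0,0,0,255,0,0,-0.8,0,0,0,255,0,0,-0.8,0,0,0,255,0,0,-0.8,0,0,0,255,0,0,-0.4,0,0,0,255,0,0,-0.4,0,0,0,255,0,0,-0.3,0,0,0,255]

```text
clock: 2.9
eef_pos: [0.5031, 0.1479, 0.0574]
tcp_rot: [[-0.263, 0.965, 0.0], [0.965, 0.263, 0.0], [0.0, 0.0, -1.0]]
ft_force: [0.2, 0.5, -0.1]
width: 0.0003
```

Emit:
drive_tool:
  rows: [0,0,-0.25,0,0,0,255,0,0,-0.25,0,0,0,255,0,0,-0.2,0,0,0,255,0,0,0,0,0,0,255]

```text
clock: 3.3
eef_pos: [0.5028, 0.1477, 0.0433]
tcp_rot: [[-0.263, 0.965, -0.001], [0.965, 0.263, -0.0], [0.0, -0.001, -1.0]]
ft_force: [0.2, -0.3, 0.7]
width: -0.0001
```

```bash
python3 - <<'E'
from h import *
print(arm.get_state()['ft_force'],arm.get_state()['tau'])
snap('scene','s1');snap('top','t1')
for n,(x,y) in {'s1':(190,130),'t1':(180,165)}.items():
    a=cv2.imread(f'pics/{n}.png'); cv2.imwrite(f'pics/{n}z.png',cv2.resize(a[y:y+95,x:x+120],None,fx=6,fy=6,interpolation=cv2.INTER_CUBIC))
E
```

```text
[ 0.19761249 -0.2959911   0.73068001] [-3.49143272e-05 -3.74522710e+01 -4.12207174e+01  4.05428618e-04
 -9.91036207e-02 -4.17093167e-05]
```

View pics/s1z.png

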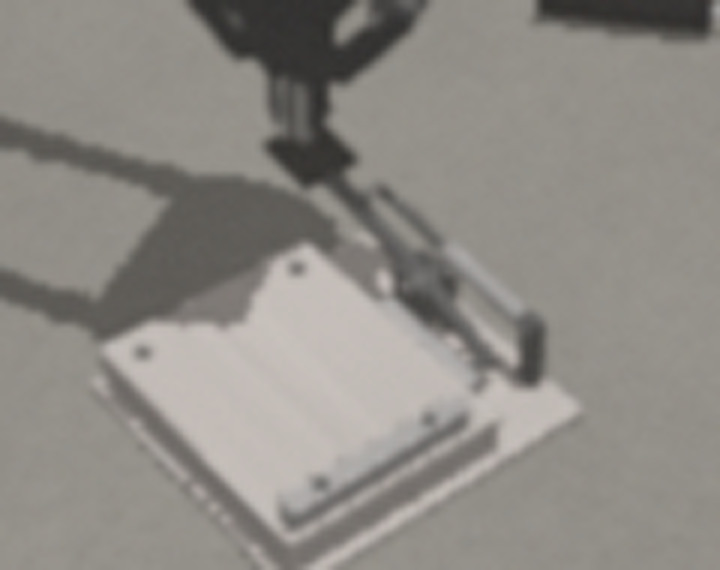

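View pics/t1z.png

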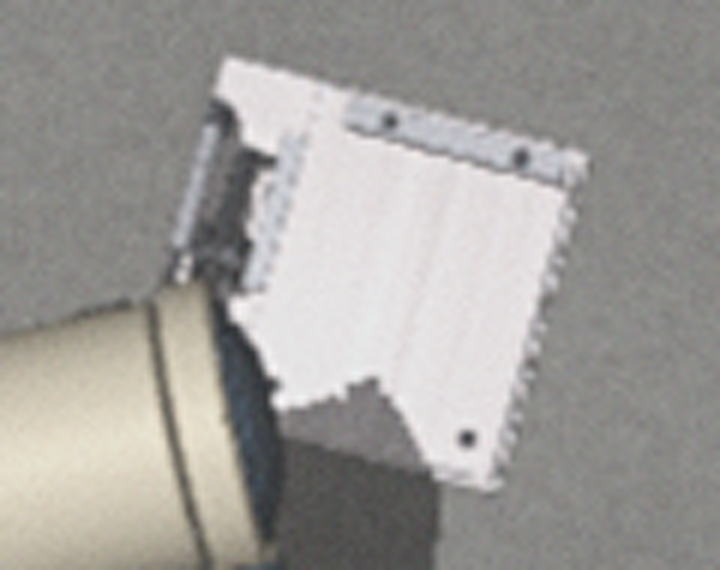

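Emit:
drive_tool:
  rows: [0,0,-0.2,0,0,0,255,0,0,-0.2,0,0,0,255,0,0,0,0,0,0,255]

```text
clock: 3.7
eef_pos: [0.5026, 0.1477, 0.035]
tcp_rot: [[-0.263, 0.965, -0.001], [0.965, 0.263, -0.0], [0.0, -0.001, -1.0]]
ft_force: [0.1, 1.5, -0.8]
width: 0.0001
```

Emit:
drive_tool:
  rows: [0,0,-0.2,0,0,0,255,0,0,-0.1,0,0,0,255,0,0,0,0,0,0,255]

```text
clock: 4.0
eef_pos: [0.5028, 0.1481, 0.0303]
tcp_rot: [[-0.263, 0.965, -0.0], [0.965, 0.263, 0.0], [0.0, -0.0, -1.0]]
ft_force: [-2.6, 0.9, 5.7]
width: -0.0002
```

```bash
python3 - <<'E'
from h import *
print(arm.get_state()['ft_force'])
snap('scene','s2');
for n,(x,y) in {'s2':(190,130)}.items():
    a=cv2.imread(f'pics/{n}.png'); cv2.imwrite(f'pics/{n}z.png',cv2.resize(a[y:y+95,x:x+120],None,fx=6,fy=6,interpolation=cv2.INTER_CUBIC))
E
```

```text
[-2.62741993  0.93621054  5.70836732]
```

View pics/s2z.png

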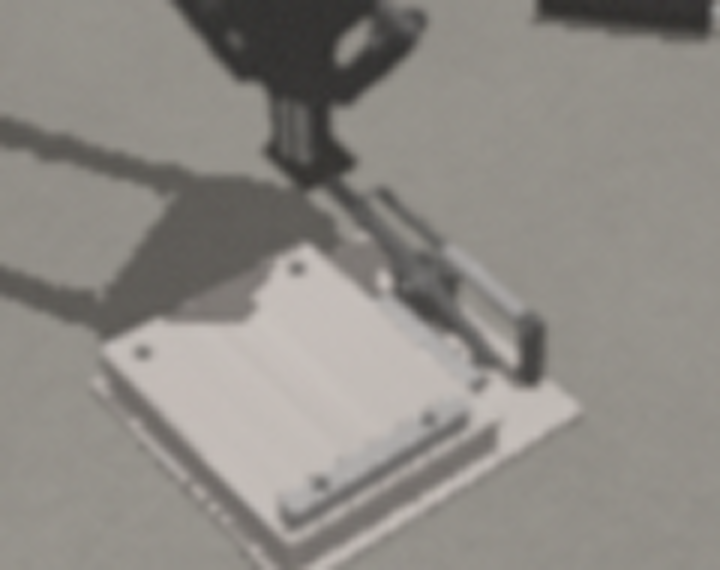

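```bash
python3 - <<'E'
from h import *
c=np.load('s2.npz');E=c['E'];K=c['K']
def proj(P):
    P=np.atleast_2d(P); return cv2.projectPoints(P,cv2.Rodrigues(E[:3,:3])[0],E[:3,3],K,np.array([float(c['k1']),0,0,0]))[0].reshape(-1,2)
z=lambda p:(p-[190,130]+.5)*6-.5
print('cam',rays(c,[[0,0]])[0])
for zz in(.06,.05,.03):print(zz,z(proj([.505,.147,zz])))
print('tcp',z(proj([.5028,.148,.0303])))
for s in('s0','s1','s2'):
    q=np.load(s+'.npz'); print(s); 
    for v in range(150,164,2): print(v,np.round([q['d'][v,u] for u in range(230,252,2)],3))
a=cv2.imread('pics/s0.png'); cv2.imwrite('pics/s0z.png',cv2.resize(a[130:225,190:310],None,fx=6,fy=6,interpolation=cv2.INTER_CUBIC))
E
```

```text
cam [ 1.01904041 -0.47423382  0.76033206]
0.06 [[302.97261098 150.49967657]]
0.05 [[303.66502833 165.71324182]]
0.03 [[305.02440033 195.54246922]]
tcp [[302.77804766 192.2998115 ]]
s0
150 [1.164 1.166 1.165 1.17  1.167 1.072 1.071 1.164 1.164 1.164 1.171]
152 [1.159 1.16  1.163 1.064 1.069 1.069 1.066 1.07  1.159 1.161 1.159]
154 [1.154 1.155 1.061 1.062 1.06  1.062 1.064 1.065 1.065 1.154 1.157]
156 [1.148 1.146 1.148 1.057 1.056 1.058 1.057 1.057 1.059 1.061 1.152]
158 [1.142 1.138 1.141 1.143 1.052 1.049 1.053 1.053 1.059 1.144 1.14 ]
160 [0.    1.138 1.136 1.139 1.134 1.049 1.054 1.055 1.052 1.133 1.135]
162 [1.122 1.125 1.13  1.127 1.126 1.123 1.126 1.126 1.051 1.046 1.053]
s1
150 [1.166 1.17  1.168 1.044 1.036 1.034 1.04  1.167 1.167 1.166 1.166]
152 [1.162 1.162 1.159 1.063 1.043 1.044 1.067 1.069 1.164 1.159 1.16 ]
154 [1.157 1.152 1.062 1.06  1.063 1.061 1.064 1.064 1.062 1.153 1.156]
156 [1.148 1.148 1.144 1.06  1.055 1.059 1.054 1.059 1.058 1.062 1.147]
158 [1.144 1.144 1.134 1.14  1.055 1.052 1.054 1.054 1.059 1.139 1.142]
160 [1.135 1.134 1.132 1.135 1.135 1.05  1.052 1.056 1.053 1.135 1.133]
162 [1.127 1.129 1.129 1.128 1.128 1.129 1.13  1.13  1.055 1.05  1.051]
s2
150 [1.171 1.167 1.166 1.041 1.041 1.037 1.034 1.046 1.165 1.169 1.17 ]
152 [1.16  1.16  1.158 1.052 1.044 1.041 1.045 1.056 1.157 1.159 1.161]
154 [1.157 1.152 1.066 1.062 1.051 1.049 1.048 1.068 1.069 1.151 1.154]
156 [1.15  1.147 1.068 1.06  1.059 1.051 1.06  1.062 1.064 1.064 1.144]
158 [1.137 1.143 1.138 1.067 1.057 1.053 1.057 1.06  1.062 1.146 1.14 ]
160 [1.131 1.138 1.138 1.134 1.061 1.048 1.056 1.056 1.054 1.134 1.133]
162 [1.13  1.13  1.127 1.126 1.131 1.128 1.126 1.127 1.053 1.051 1.056]
```

View pics/s0z.png

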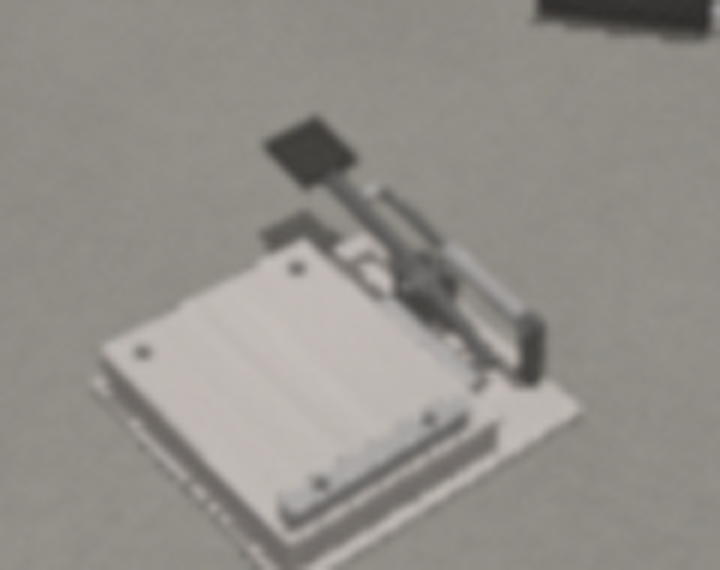

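```bash
python3 - <<'E'
from h import *
c=np.load('s0.npz')
print('pad by depth',bydepth(c,[[240,154],[242,156],[240,156]]))
print('bed',bydepth(c,[[235,195],[245,190]]),'bench',bydepth(c,[[200,150],[300,220]]))
c=np.load('s2.npz')
print('finger s2',bydepth(c,[[240,v] for v in range(140,162,2)]))
print('pad s2',bydepth(c,[[236,154],[246,156],[246,158]]))
c=np.load('s1.npz')
print('finger s1',bydepth(c,[[240,v] for v in range(140,162,2)]))
c=np.load('t0.npz');print('pad top',bydepth(c,[[206,239],[205,241]]),'bed',bydepth(c,[[245,215]]),'sup',bydepth(c,[[362,233],[373,243],[350,240]]))
E
```

```text
pad by depth [[0.50402415 0.14795441 0.06144064]
 [0.51384281 0.14490808 0.06078635]
 [0.50843388 0.14220503 0.05992976]]
bed [[0.57701638 0.03006204 0.03243519]
 [0.58632797 0.06320838 0.02988486]] bench [[0.3414492  0.14054621 0.0015105 ]
 [0.75703979 0.08281267 0.00142772]]
finger s2 [[0.51917423 0.13242802 0.13146897]
 [0.51351861 0.13890293 0.1174045 ]
 [0.51270354 0.13949792 0.10934305]
 [0.5142825  0.13718773 0.10430509]
 [0.51296644 0.13838048 0.09544191]
 [0.51146874 0.13978674 0.08623281]
 [0.51185679 0.1389067  0.07944378]
 [0.51050189 0.14012868 0.07023112]
 [0.51206677 0.13781916 0.06491303]
 [0.51323908 0.13598145 0.05902494]
 [0.5181765  0.12960209 0.05837569]]
pad s2 [[0.49428534 0.14114296 0.06128603]
 [0.5200867  0.15601592 0.05609969]
 [0.52347316 0.15145183 0.05322432]]
finger s1 [[0.51550726 0.13687843 0.12685569]
 [0.51582939 0.13610022 0.12034338]
 [0.51194728 0.14041459 0.10837074]
 [0.51293694 0.13881762 0.10255629]
 [0.51159619 0.1400392  0.09364165]
 [0.51275749 0.13822771 0.08794439]
 [0.51043049 0.14063097 0.07752899]
 [0.50464845 0.1472002  0.06228783]
 [0.50828536 0.14238434 0.05972604]
 [0.51380647 0.13529694 0.05981163]
 [0.5175211  0.13039223 0.05745715]]
pad top [[0.50639223 0.14601822 0.06546091]
 [0.50118927 0.14867858 0.06441425]] bed [[0.57061407 0.04548632 0.03411087]] sup [[ 0.52212872 -0.26419472  0.05581291]
 [ 0.49567066 -0.28981933  0.07050657]
 [ 0.50362021 -0.24003191  0.0165064 ]]
```

Emit:
drive_tool:
  rows: [0,0,-0.25,0,0,0,255,0,0,-0.25,0,0,0,255,0,0,0,0,0,0,255]

```text
clock: 4.35
eef_pos: [0.5029, 0.1482, 0.0195]
tcp_rot: [[-0.263, 0.965, -0.0], [0.965, 0.263, 0.001], [0.001, 0.0, -1.0]]
ft_force: [-1.7, 2.2, 2.1]
width: -0.0001
```

Emit:
drive_tool:
  rows: [0,0,-0.25,0,0,0,255,0,0,-0.25,0,0,0,255,0,0,0,0,0,0,255]

```text
clock: 4.65
eef_pos: [0.5023, 0.1474, 0.0083]
tcp_rot: [[-0.263, 0.965, -0.002], [0.965, 0.263, -0.001], [-0.0, -0.002, -1.0]]
ft_force: [-0.1, 1.1, 0.3]
width: 0.0003
```

```bash
cat >> h.py <<'E'
def zoom(n,f,x,y,w=120,h=95,s=6,g=1):
    r=snap(n,f); a=cv2.imread(f'pics/{f}.png'); b=cv2.resize(a[y:y+h,x:x+w],None,fx=s,fy=s,interpolation=cv2.INTER_CUBIC); cv2.imwrite(f'pics/{f}z.png',np.clip(b*float(g),0,255).astype('uint8')); return r
E
python3 - <<'E'
from h import *
print(arm.get_state()['ft_force'])
zoom('scene','s3',190,130)
E
```

```text
[-0.14955903  1.13536012  0.34372537]
```

View pics/s3z.png

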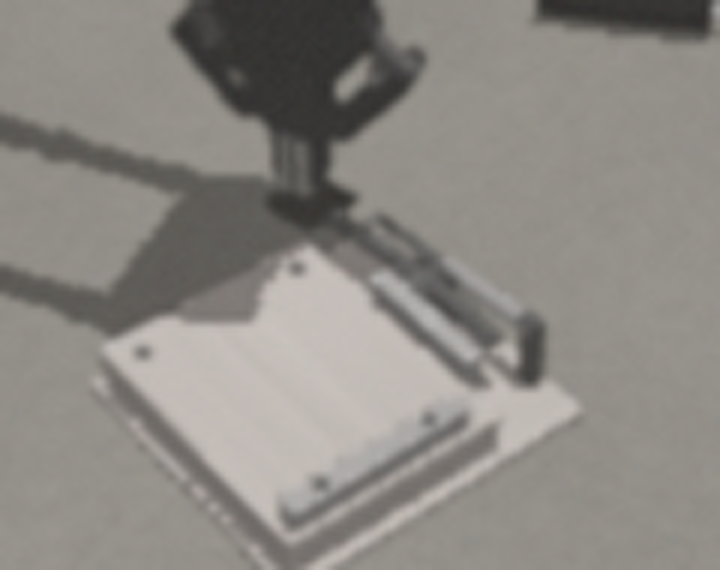

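Emit:
drive_tool:
  rows: [0,0,0.5,0,0,0,255,0,0,1,0,0,0,255,0,0,1,0,0,0,255,0,0,1,0,0,0,255,0,0,1,0,0,0,200,0,0,1,0,0,0,0,0,0,1,0,0,0,0,0,0,1,0,0,0,0]

```text
clock: 5.5
eef_pos: [0.5032, 0.1477, 0.1618]
tcp_rot: [[-0.263, 0.965, 0.001], [0.965, 0.263, 0.0], [-0.0, 0.001, -1.0]]
ft_force: [0.2, 1.1, 1.5]
width: 0.0581
```

Emit:
drive_tool:
  rows: [0.04,-0.97,0,0,0,-0.325,0,0.04,-0.97,0,0,0,-0.325,0,0.04,-0.97,0,0,0,-0.325,0,0.04,-0.97,0,0,0,-0.325,0,0.04,-0.97,0,0,0,-0.325,0,0.04,-0.97,0,0,0,-0.325,0,0.04,-0.97,0,0,0,-0.325,0,0.04,-0.97,0,0,0,-0.325,0,0.04,-0.97,0,0,0,-0.325,0,0.04,-0.97,0,0,0,-0.325,0,0.04,-0.97,0,0,0,-0.325,0]

```text
clock: 6.6
eef_pos: [0.512, -0.0666, 0.161]
tcp_rot: [[0.233, 0.973, 0.001], [0.973, -0.233, -0.0], [-0.0, 0.001, -1.0]]
ft_force: [-0.4, 0.1, 0.9]
width: 0.0856
```

```bash
python3 - <<'E'
from h import *
zoom('top','t4',180,165,s=6)
E
```

```text
(no output)
```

View pics/t4z.png

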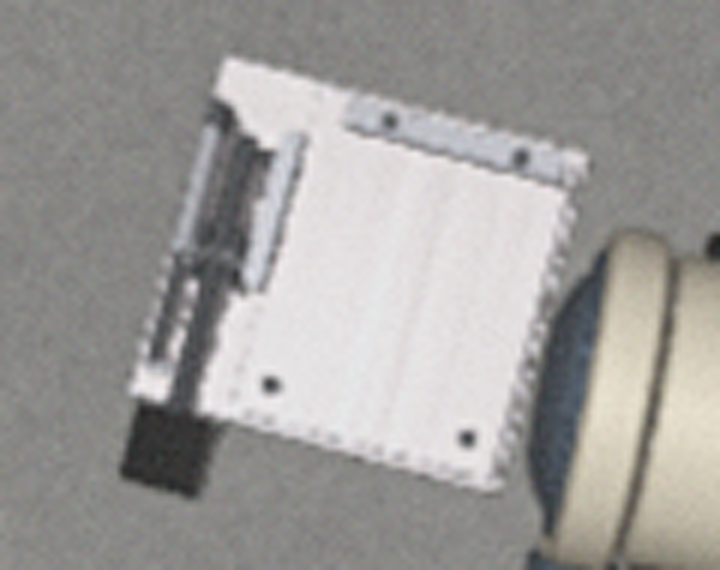

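Emit:
drive_tool:
  rows: [0.04,-0.97,0,0,0,-0.325,0,0.04,-0.97,0,0,0,-0.325,0,0.04,-0.97,0,0,0,-0.325,0,0.04,-0.97,0,0,0,-0.325,0,0.04,-0.97,0,0,0,-0.325,0,0.04,-0.97,0,0,0,-0.325,0,0.04,-0.97,0,0,0,-0.325,0,0.04,-0.97,0,0,0,-0.325,0,0.04,-0.97,0,0,0,-0.325,0,0.0,-0.97,0,0,0,-0.325,0]

```text
clock: 7.65
eef_pos: [0.5192, -0.2606, 0.1604]
tcp_rot: [[0.636, 0.772, 0.001], [0.772, -0.636, -0.0], [0.0, 0.001, -1.0]]
ft_force: [-0.3, -0.7, 0.4]
width: 0.0852
```

```bash
python3 - <<'E'
from h import *
c=np.load('t4.npz')
J=lambda q:(np.array(q,float)+.5)/6-.5+np.array([180,165])
# refine: edges by intensity gradient? print first
fe=onplane(c,J([[346,127],[562,187]]),.044); st=onplane(c,J([[304,138],[264,292]]),.045)
d=fe[0]-fe[1];print('f',fe,np.hypot(*d[:2]),np.degrees(np.arctan2(d[1],d[0])))
e=st[0]-st[1];print('s',st,np.hypot(*e[:2]),np.degrees(np.arctan2(e[1],e[0])))
s=arm.get_state();print(s['eef_pos'],s['joint_pos'])
snap('wrist','w4');zoom('scene','s4',100,200,s=6,g=1.5)
print(calibration('wrist'))
E
```

```text
f [[ 0.64794144  0.06631628  0.044     ]
 [ 0.62151647 -0.02950286  0.044     ]] 0.09939611587885169 74.58222661220864
s [[0.64286873 0.08487037 0.045     ]
 [0.57452777 0.10203063 0.045     ]] 0.07046248474180168 -14.095422452349029
[ 0.51922083 -0.26058118  0.16044241] [-5.23755506e-01  3.44928708e-02  1.36634091e+00  8.65200111e-05
  1.74007597e+00  1.65298202e-01]
{'intrinsics': array([[306.68490077,   0.        , 258.68675419],
       [  0.        , 306.68490077, 185.69193436],
       [  0.        ,   0.        ,   1.        ]]), 'k1': 0.00020255831891511294, 'extrinsics': array([[ 7.70962812e-01, -6.36880025e-01,  4.19622898e-04,
        -5.67399435e-01],
       [-6.04192339e-01, -7.31184677e-01,  3.16734249e-01,
         9.36204704e-02],
       [-2.01414895e-01, -2.44443861e-01, -9.48514227e-01,
         3.79510864e-01],
       [ 0.00000000e+00,  0.00000000e+00,  0.00000000e+00,
         1.00000000e+00]])}
```

View pics/w4.png

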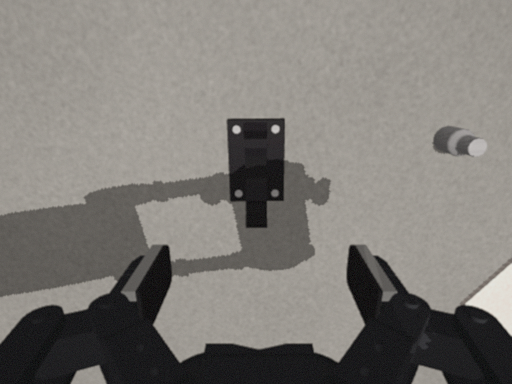

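View pics/s4z.png

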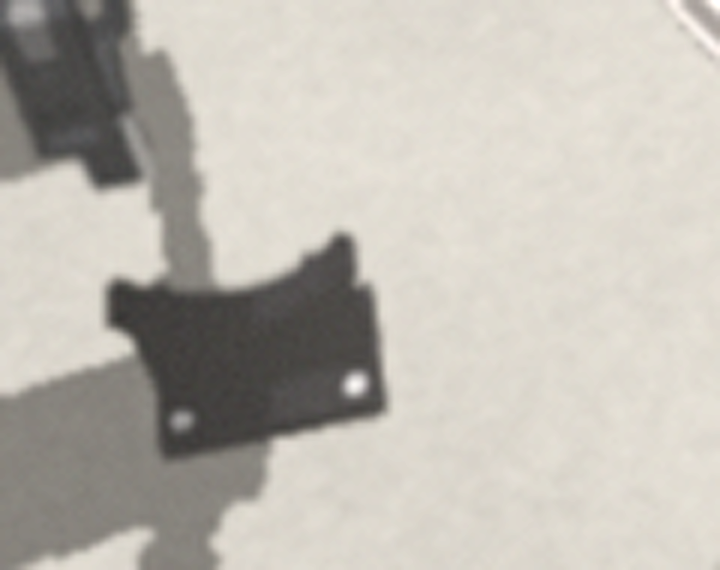

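```bash
python3 - <<'E'
from h import *
c=np.load('w4.npz')
s=arm.get_state();T=s['eef_pos'];R=s['tcp_rot']
print('cam in tool',R.T@(rays(c,[[0,0]])[0]-T))
ft=onplane(c,[[227,118],[285,118],[284,200.5],[229.5,200.5]],.012);print(ft,ft.mean(0))
h=onplane(c,[[236.5,129.5],[275.5,129],[275,193],[238.5,193.5]],.012);print(h.mean(0), (h-T)@R)
for i in range(4):
    for q in(ft,h):
        e=q[(i+1)%4]-q[i];print(np.hypot(*e[:2]),np.degrees(np.arctan2(e[1],e[0])))
P=bydepth(c,[[160,250],[356,250],[155,262],[360,265],[150,290],[365,290],[375,320],[257,215],[257,222]]);print('fingers in tool',np.round((P-T)@R,4));print(P[-2:])
E
```

```text
cam in tool [ 0.07936352  0.00158579 -0.17089824]
[[ 0.52440072 -0.2073355   0.012     ]
 [ 0.56990048 -0.24517112  0.012     ]
 [ 0.51324663 -0.315429    0.012     ]
 [ 0.46659242 -0.27659927  0.012     ]] [ 0.51853506 -0.26113372  0.012     ]
[ 0.51762367 -0.26220666  0.012     ] [[ 0.03410505 -0.02101028  0.14777736]
 [ 0.03449442  0.01924368  0.14778328]
 [-0.03571899  0.01971439  0.1478361 ]
 [-0.0361694  -0.02061526  0.14783021]]
0.05917568401692074 -39.74543372221919
0.040255839995908836 -39.018931544714256
0.09025424447821376 -128.88166436218654
0.07021500962751472 -129.1890206846229
0.060698953411478865 140.22980414873211
0.040332165808320705 141.06672493124148
0.09021790218871115 50.151253194863024
0.07027557307733068 50.7489337103788
fingers in tool [[ 0.0092 -0.0423 -0.0507]
 [ 0.0082  0.0452 -0.0496]
 [ 0.0094 -0.0413 -0.0607]
 [ 0.0069  0.044  -0.0595]
 [ 0.0024 -0.0412 -0.0695]
 [ 0.001   0.0439 -0.0682]
 [ 0.0146  0.035  -0.0994]
 [-0.0374  0.      0.0921]
 [-0.0418  0.      0.0862]]
[[ 0.49488747 -0.29080788  0.06769748]
 [ 0.49210367 -0.29417909  0.07364671]]
```

Emit:
drive_tool:
  rows: [0,0,-1,0,0,0,0,0,0,-1,0,0,0,0,0,0,-1,0,0,0,0,0,0,-1,0,0,0,0,0,0,-1,0,0,0,0,0,0,-1,0,0,0,0,0,0,-0.5,0,0,0,0,0,0,0,0,0,0,0]

```text
clock: 8.55
eef_pos: [0.5181, -0.2587, 0.0281]
tcp_rot: [[0.634, 0.774, -0.003], [0.774, -0.634, 0.002], [-0.0, -0.003, -1.0]]
ft_force: [-0.9, 0.3, -0.1]
width: 0.0855
```

```bash
python3 - <<'E'
from h import *
zoom('scene','s5',90,180,s=6,g=1.5);snap('wrist','w5')
E
```

```text
(no output)
```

View pics/s5z.png

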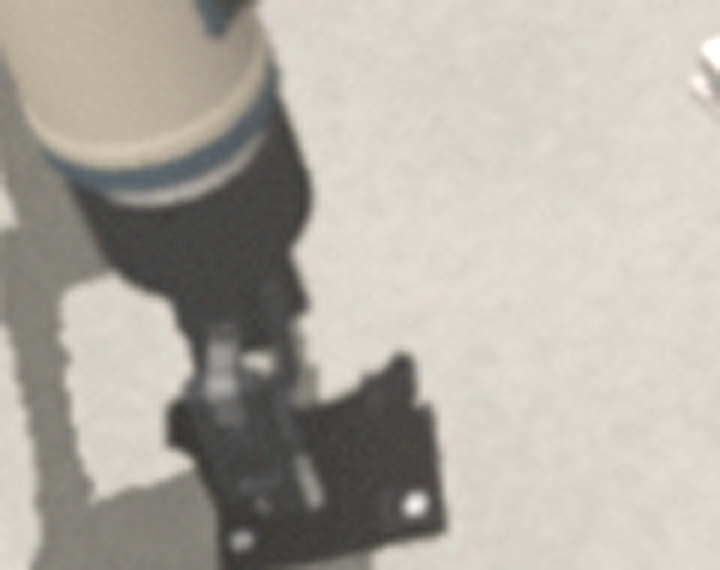

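View pics/w5.png

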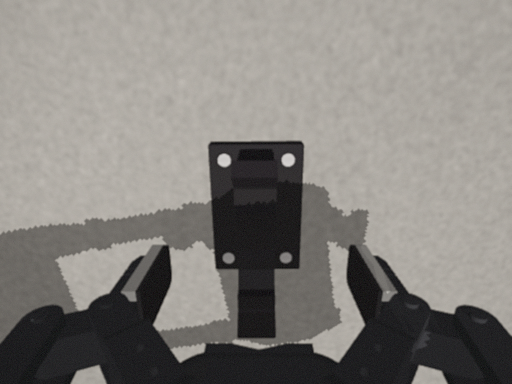

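Emit:
drive_tool:
  rows: [0,0,-0.5,0,0,0,0,0,0,-0.5,0,0,0,0,0,0,-0.5,0,0,0,0,0,0,-0.4,0,0,0,0,0,0,0,0,0,0,0]

```text
clock: 9.15
eef_pos: [0.5179, -0.2589, -0.0104]
tcp_rot: [[0.634, 0.773, -0.003], [0.773, -0.634, 0.002], [-0.001, -0.003, -1.0]]
ft_force: [0.6, 0.0, -0.5]
width: 0.0857
```

```bash
python3 - <<'E'
from h import *
zoom('scene','s6',90,190,s=6,g=1.5);snap('wrist','w6')
s=arm.get_state();print(s['eef_pos'],s['ft_force'])
E
```

```text
[ 0.51884815 -0.25949281 -0.00847848] [1.40773215 0.16805123 0.3123677 ]
```

View pics/s6z.png

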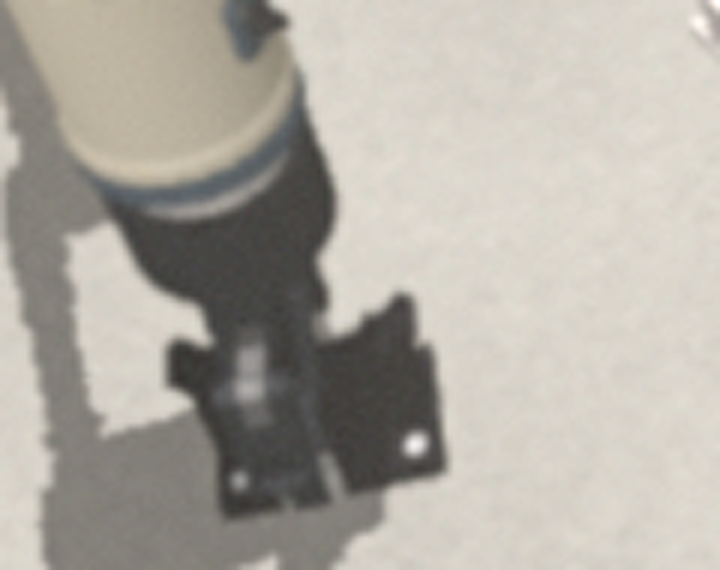

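View pics/w6.png

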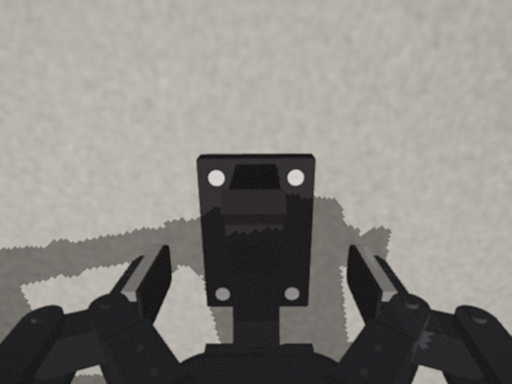

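Emit:
drive_tool:
  rows: [0,0,0,0,0,0,120,0,0,0,0,0,0,255,0,0,0,0,0,0,255,0,0,0,0,0,0,255,0,0,0,0,0,0,255,0,0,0,0,0,0,255,0,0,0,0,0,0,255]

```text
clock: 9.95
eef_pos: [0.5193, -0.2597, -0.0077]
tcp_rot: [[0.634, 0.773, 0.001], [0.773, -0.634, -0.0], [0.0, 0.001, -1.0]]
ft_force: [-0.1, 0.5, 2.2]
width: 0.0189
```

```bash
python3 - <<'E'
from h import *
zoom('scene','s7',90,190,s=6,g=1.5);snap('wrist','w7')
s=arm.get_state();print(s['eef_pos'],s['ft_force'],s['width'])
E
```

```text
[ 0.51925005 -0.25966403 -0.00772067] [0.20399153 0.09409831 2.26838931] 0.01948649880433337
```

View pics/s7z.png

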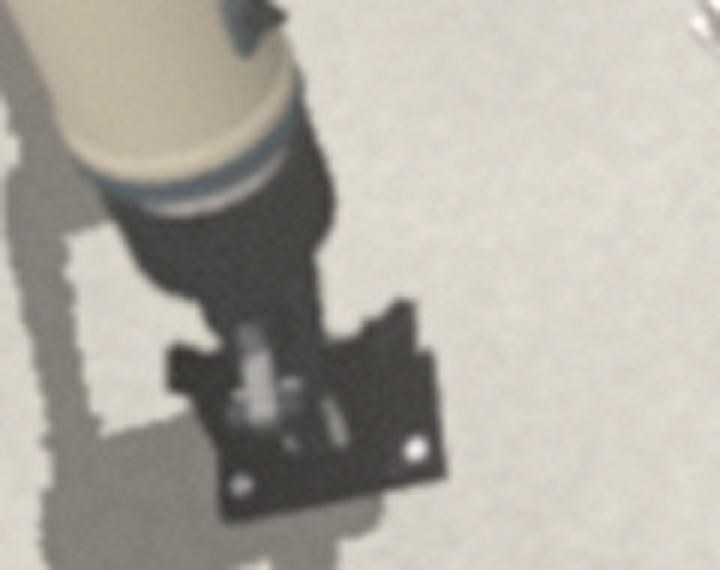

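View pics/w7.png

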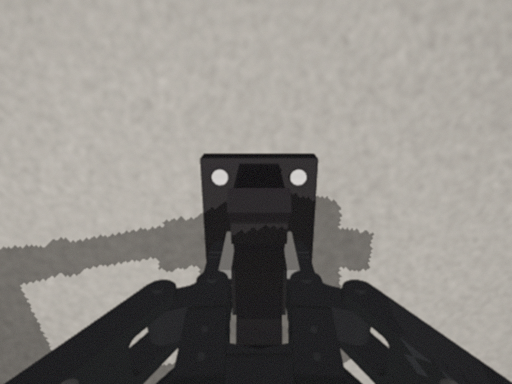

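Emit:
drive_tool:
  rows: [0,0,0.5,0,0,0,255,0,0,1,0,0,0,255,0,0,1,0,0,0,255,0,0,1,0,0,0,255,0,0,1,0,0,0,255]

```text
clock: 10.55
eef_pos: [0.5184, -0.2593, 0.082]
tcp_rot: [[0.634, 0.773, -0.002], [0.773, -0.634, 0.001], [-0.0, -0.002, -1.0]]
ft_force: [0.3, 0.0, -4.6]
width: 0.0191
```

Emit:
drive_tool:
  rows: [0.24,0.97,0,0,0,0.2,255,0.24,0.97,0,0,0,0.2,255,0.24,0.97,0,0,0,0.2,255,0.24,0.97,0,0,0,0.2,255,0.24,0.97,0,0,0,0.2,255,0.24,0.97,0,0,0,0.2,255,0.24,0.97,0,0,0,0.2,255,0.24,0.97,0,0,0,0.2,255]

```text
clock: 11.35
eef_pos: [0.557, -0.1035, 0.0813]
tcp_rot: [[0.446, 0.895, -0.002], [0.895, -0.446, 0.0], [-0.0, -0.002, -1.0]]
ft_force: [0.9, -0.0, -3.6]
width: 0.0192
```

```bash
python3 - <<'E'
from h import *
zoom('wrist','w8',0,0,512,384,1.5,1.3)
s=arm.get_state();print(s['eef_pos'],s['ft_force'],s['width'])
E
```

```text
[ 0.55763052 -0.10035371  0.08123829] [ 0.72603464  2.2842016  -3.53323657] 0.01905814813849356
```

View pics/w8z.png

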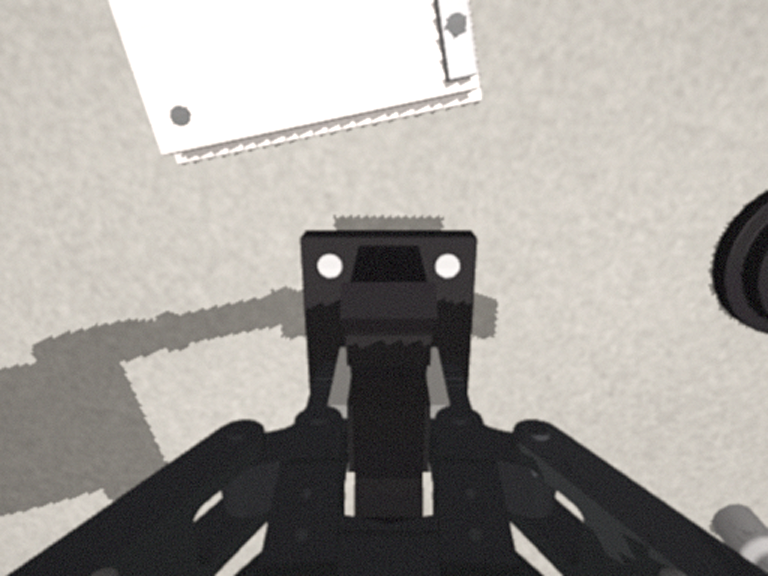

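Emit:
drive_tool:
  rows: [0.25,0.97,0,0,0,0.2,255,0.25,0.97,0,0,0,0.2,255,0.25,0.97,0,0,0,0.2,255,0.25,0.97,0,0,0,0.2,255,0.25,0.97,0,0,0,0.2,255,0.25,0.97,0,0,0,0.2,255,0.25,0.75,0,0,0,0.2,255,0,0,0,0,0,0,255]

```text
clock: 12.2
eef_pos: [0.5924, 0.0288, 0.0814]
tcp_rot: [[0.262, 0.965, -0.001], [0.965, -0.262, 0.001], [0.0, -0.001, -1.0]]
ft_force: [-1.1, -1.1, -2.4]
width: 0.0189
```

```bash
python3 - <<'E'
from h import *
zoom('wrist','w9',0,0,512,384,1.5,0.9)
s=arm.get_state();print(s['eef_pos'],s['ft_force'],s['width'],np.degrees(np.arctan2(s['tcp_rot'][1,1],s['tcp_rot'][0,1])))
zoom('scene','s9',190,110)
E
```

```text
[0.59226713 0.02762535 0.08139296] [-0.32245668 -0.74753273 -2.41114573] 0.019353073521124645 -15.265877920557294
```

View pics/w9z.png

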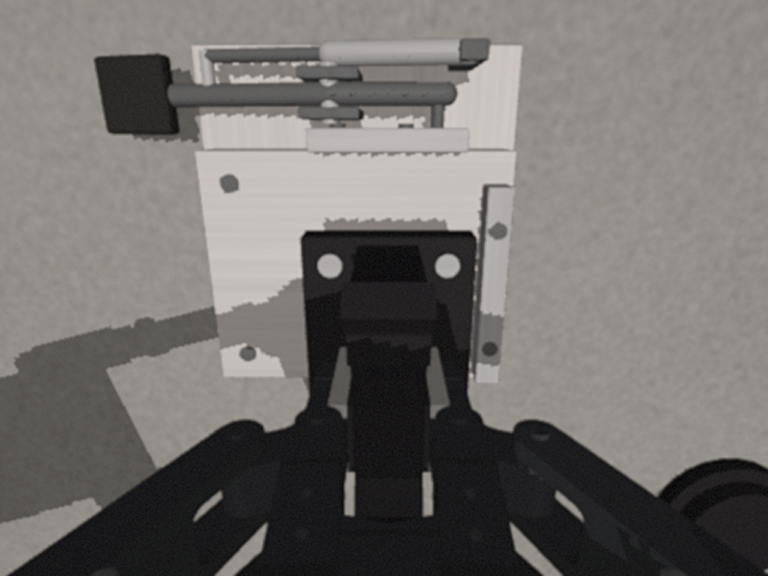

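View pics/s9z.png

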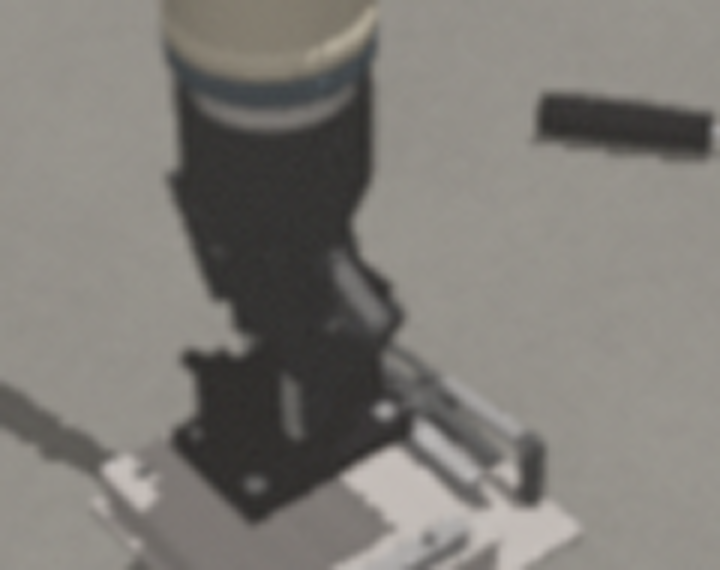

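```bash
python3 - <<'E'
from h import *
c=np.load('w9.npz');J=lambda q:(np.array(q,float)+.5)/1.5-.5
s=arm.get_state();T=s['eef_pos'];R=s['tcp_rot'];R=R
ang=lambda e:np.degrees(np.arctan2(e[1],e[0]))
f=onplane(c,J([[485,187],[479,300]]),.044);st=onplane(c,J([[307,151],[468,150]]),.045)
bd=onplane(c,J([[197,152],[222,377]]),.03)
print('fence',f,ang(f[0]-f[1]));print('stop',st,ang(st[1]-st[0]),np.hypot(*(st[1]-st[0])[:2]));print('bed -x edge',bd,ang(bd[0]-bd[1]),np.hypot(*(bd[0]-bd[1])[:2]))
ff=onplane(c,J([[303,234],[475,234]]),.0891+.012);print('foot front',ff,ang(ff[1]-ff[0]),np.hypot(*(ff[1]-ff[0])[:2]));print((ff-T)@R)
h=onplane(c,J([[329.5,265.5],[447.5,265.5]]),.0891+.012);print('holes',(h-T)@R)
th=np.radians(-15.2);x=np.array([np.cos(th),np.sin(th)]);y=np.array([-x[1],x[0]])
print('fence const',f[:,:2]@x,'stop const',st[:,:2]@y,'front',ff[:,:2]@y,'right',ff[:,:2]@x, 'bedx',bd[:,:2]@x)
E
```

```text
fence [[0.64843551 0.06843749 0.044     ]
 [0.63487092 0.01604097 0.044     ]] 75.48573067872954
stop [[0.57672236 0.10414517 0.045     ]
 [0.64430467 0.08615309 0.045     ]] -14.907777197309938 0.06993629105094325
bed -x edge [[0.52440832 0.11714151 0.03      ]
 [0.49116178 0.00273903 0.03      ]] 73.79558790959442 0.11913546732914002
foot front [[0.5769202  0.07924261 0.1011    ]
 [0.63257218 0.06407356 0.1011    ]] -15.246713914954492 0.057682262299431575
[[ 0.04640438 -0.02858019 -0.01963162]
 [ 0.0464846   0.029102   -0.01967921]]
holes [[ 0.03538458 -0.02012421 -0.01962954]
 [ 0.03544211  0.02034492 -0.01966292]]
fence const [0.60780739 0.60845514] stop const [0.25171217 0.25206886] front [0.22773266 0.22768563] right [0.53596095 0.59364319] bedx [0.47534944 0.47326107]
```

Emit:
drive_tool:
  rows: [0,0,-0.9,0,0,0,255,0,0,-0.9,0,0,0,255,0,0,-0.6,0,0,0,255,0,0,-0.3,0,0,0,255,0,0,0,0,0,0,255,0,0,0,0,0,0,255]

```text
clock: 12.9
eef_pos: [0.5928, 0.0268, 0.0287]
tcp_rot: [[0.265, 0.964, 0.001], [0.964, -0.265, -0.0], [0.0, 0.001, -1.0]]
ft_force: [0.6, -0.7, -3.0]
width: 0.0193
```

Emit:
drive_tool:
  rows: [0,0,-0.15,0,0,0,255,0,0,-0.1,0,0,0,255,0,0,0,0,0,0,255,0,0,0,0,0,0,255]

```text
clock: 13.3
eef_pos: [0.5924, 0.0271, 0.0229]
tcp_rot: [[0.265, 0.964, -0.0], [0.964, -0.265, 0.0], [-0.0, -0.0, -1.0]]
ft_force: [-0.2, 0.6, -3.2]
width: 0.0192
```

Emit:
drive_tool:
  rows: [0,0,-0.05,0,0,0.04,255,0,0,0,0,0,0,255,0,0,0,0,0,0,255]

```text
clock: 13.6
eef_pos: [0.5927, 0.027, 0.0223]
tcp_rot: [[0.259, 0.966, 0.001], [0.966, -0.259, -0.0], [0.0, 0.001, -1.0]]
ft_force: [-0.8, 0.1, -2.0]
width: 0.0194
```

Emit:
drive_tool:
  rows: [0,0,-0.05,0,0,0,255,0,0,0,0,0,0,255,0,0,0,0,0,0,255]

```text
clock: 13.9
eef_pos: [0.5928, 0.027, 0.0223]
tcp_rot: [[0.259, 0.966, 0.001], [0.966, -0.259, 0.0], [0.0, 0.001, -1.0]]
ft_force: [-3.0, 0.3, 6.7]
width: 0.0193
```

Emit:
drive_tool:
  rows: [0,0,0.02,0,0,0,255,0.17,0.21,0,0,0,0,255,0.17,0.21,0,0,0,0,255,0.17,0.21,0,0,0,0,255,0.17,0.21,0,0,0,0,255,0,0,0,0,0,0,255,0,0,0,0,0,0,255]

```text
clock: 14.6
eef_pos: [0.6074, 0.0444, 0.0223]
tcp_rot: [[0.259, 0.966, 0.003], [0.966, -0.259, 0.0], [0.001, 0.003, -1.0]]
ft_force: [1.4, 2.2, 4.5]
width: 0.0193
```

```bash
python3 - <<'E'
from h import *
zoom('wrist','w10',120,40,240,180,3.3,1.3)
s=arm.get_state();print(s['eef_pos'],s['ft_force'],s['width'],np.degrees(np.arctan2(s['tcp_rot'][1,1],s['tcp_rot'][0,1])))
zoom('top','t10',180,165)
E
```

```text
[0.60739371 0.04440492 0.02227782] [0.8774587  1.20904575 4.59256243] 0.01915835444050591 -15.012651302694668
```

View pics/w10z.png

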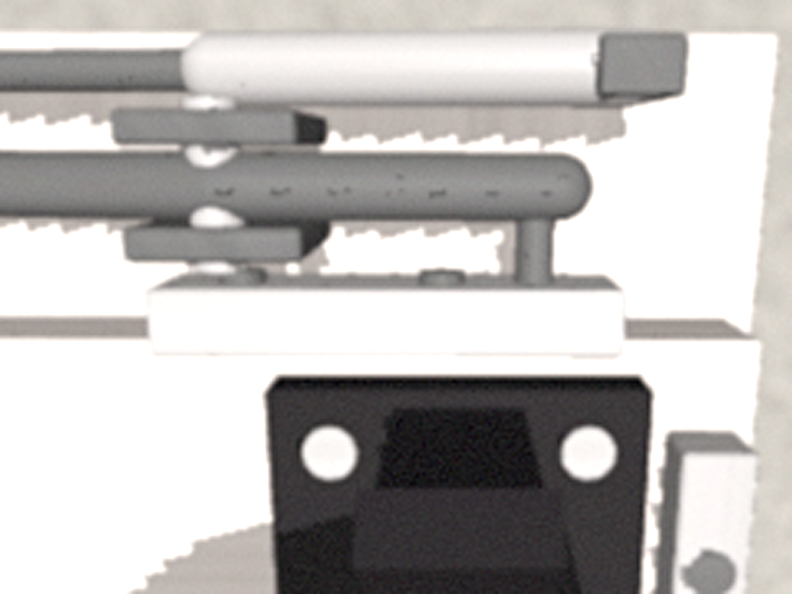

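Emit:
drive_tool:
  rows: [0.06,0.09,0,0,0,0,255,0.06,0.09,0,0,0,0,255,0,0,0,0,0,0,255,0,0,0,0,0,0,255]

```text
clock: 15.1
eef_pos: [0.6093, 0.0473, 0.0223]
tcp_rot: [[0.259, 0.966, 0.002], [0.966, -0.259, -0.0], [0.0, 0.002, -1.0]]
ft_force: [0.2, -0.7, 5.2]
width: 0.0197
```

```bash
cat > st.py <<'E'
from h import *
s=arm.get_state();R=s['tcp_rot'];th=np.radians(-15.0);x=np.array([np.cos(th),np.sin(th)]);y=np.array([-x[1],x[0]])
c=.608*0;T=s['eef_pos'][:2];print('jig x,y',np.round([T@x,T@y],4),'z',s['eef_pos'][2].round(4),'F jig',np.round([s['ft_force'][:2]@x,s['ft_force'][:2]@y,s['ft_force'][2]],1),'torque',s['ft_torque'].round(2),'yaw',np.degrees(np.arctan2(R[1,1],R[0,1])).round(2),'clk',s['clock'])
E
python3 st.py
```

```text
jig x,y [0.5763 0.2034] z 0.0223 F jig [ 0.4 -0.6  5.2] torque [-0.14  0.31 -0.04] yaw -15.04 clk 15.1
```

Approach the stop in 0.5 mm steps (jig y = 0.013, 0.048 → half of that).

Emit:
drive_tool:
  rows: [0.006,0.024,0,0,0,0,255,0.006,0.024,0,0,0,0,255,0,0,0,0,0,0,255,0,0,0,0,0,0,255]

```text
clock: 15.5
eef_pos: [0.6095, 0.0478, 0.0223]
tcp_rot: [[0.26, 0.966, 0.002], [0.966, -0.26, -0.001], [-0.0, 0.002, -1.0]]
ft_force: [-0.4, -2.6, 6.4]
width: 0.0192
```

```bash
python3 st.py
```

```text
jig x,y [0.5763 0.2039] z 0.0223 F jig [ 0.3 -2.6  6.4] torque [-0.33  0.36  0.03] yaw -15.05 clk 15.5
```

Emit:
drive_tool:
  rows: [0.006,0.024,0,0,0,0,255,0,0,0,0,0,0,255,0,0,0,0,0,0,255]

```text
clock: 15.8
eef_pos: [0.6096, 0.0482, 0.0223]
tcp_rot: [[0.26, 0.966, 0.002], [0.966, -0.26, -0.001], [-0.001, 0.002, -1.0]]
ft_force: [-0.6, -2.3, 6.0]
width: 0.0194
```

```bash
python3 st.py
```

```text
jig x,y [0.5764 0.2044] z 0.0223 F jig [ 0.  -2.4  6. ] torque [-0.32  0.29  0.05] yaw -15.05 clk 15.8
```

Emit:
drive_tool:
  rows: [0.006,0.024,0,0,0,0,255,0,0,0,0,0,0,255,0,0,0,0,0,0,255]

```text
clock: 16.1
eef_pos: [0.6098, 0.0487, 0.0223]
tcp_rot: [[0.26, 0.966, 0.002], [0.966, -0.26, -0.001], [-0.001, 0.002, -1.0]]
ft_force: [-1.4, -3.3, 5.6]
width: 0.0193
```

```bash
python3 st.py
```

```text
jig x,y [0.5764 0.2049] z 0.0223 F jig [-0.5 -3.5  5.6] torque [-0.31  0.38  0.05] yaw -15.05 clk 16.1
```

Emit:
drive_tool:
  rows: [0.006,0.024,0,0,0,0,255,0,0,0,0,0,0,255,0,0,0,0,0,0,255]

```text
clock: 16.4
eef_pos: [0.6099, 0.0492, 0.0223]
tcp_rot: [[0.26, 0.966, 0.002], [0.966, -0.26, -0.001], [-0.001, 0.002, -1.0]]
ft_force: [-0.8, -3.6, 6.2]
width: 0.0189
```

```bash
python3 st.py
```

```text
jig x,y [0.5764 0.2054] z 0.0223 F jig [ 0.1 -3.6  6.2] torque [-0.34  0.34  0.05] yaw -15.05 clk 16.4
```

Emit:
drive_tool:
  rows: [0.006,0.024,0,0,0,0,255,0,0,0,0,0,0,255,0,0,0,0,0,0,255]

```text
clock: 16.7
eef_pos: [0.6099, 0.0492, 0.0223]
tcp_rot: [[0.26, 0.966, 0.002], [0.966, -0.26, -0.002], [-0.001, 0.002, -1.0]]
ft_force: [-1.9, -5.3, 6.9]
width: 0.0191
```

```bash
python3 st.py
```

```text
jig x,y [0.5764 0.2054] z 0.0223 F jig [-0.4 -5.6  6.9] torque [-0.51  0.37  0.  ] yaw -15.07 clk 16.7
```

Emit:
drive_tool:
  rows: [0.006,0.024,0,0,0,0,255,0,0,0,0,0,0,255,0,0,0,0,0,0,255]

```text
clock: 17.0
eef_pos: [0.6098, 0.0492, 0.0223]
tcp_rot: [[0.26, 0.966, 0.001], [0.966, -0.26, -0.003], [-0.002, 0.002, -1.0]]
ft_force: [-2.8, -5.5, 7.5]
width: 0.0192
```

```bash
python3 - <<'E'
exec(open('st.py').read())
zoom('wrist','w11',120,40,240,180,3.3,1.3)
E
```

```text
jig x,y [0.5763 0.2054] z 0.0223 F jig [-1.3 -6.   7.5] torque [-0.71  0.48  0.06] yaw -15.09 clk 17.0
```

View pics/w11z.png

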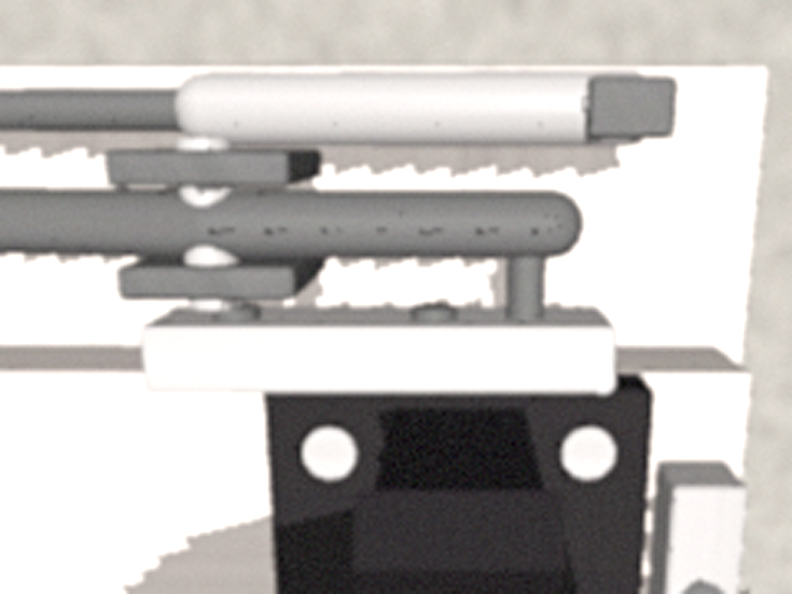

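Emit:
drive_tool:
  rows: [0.024,-0.006,0,0,0,0,255,0.024,-0.006,0,0,0,0,255,0,0,0,0,0,0,255,0,0,0,0,0,0,255]

```text
clock: 17.45
eef_pos: [0.6099, 0.0492, 0.0223]
tcp_rot: [[0.26, 0.966, -0.001], [0.966, -0.26, -0.002], [-0.002, -0.0, -1.0]]
ft_force: [-6.9, -5.5, 9.6]
width: 0.0193
```

```bash
python3 st.py
```

```text
jig x,y [0.5764 0.2054] z 0.0223 F jig [-5.2 -7.1  9.6] torque [-0.61  0.96  0.07] yaw -15.07 clk 17.45
```

Emit:
drive_tool:
  rows: [0.024,-0.006,0,0,0,0,255,0,0,0,0,0,0,255,0,0,0,0,0,0,255]

```text
clock: 17.75
eef_pos: [0.6102, 0.0491, 0.0223]
tcp_rot: [[0.26, 0.966, -0.001], [0.966, -0.26, -0.002], [-0.002, -0.0, -1.0]]
ft_force: [-7.1, -4.7, 8.8]
width: 0.0194
```

```bash
python3 st.py
```

```text
jig x,y [0.5767 0.2054] z 0.0223 F jig [-5.6 -6.4  8.8] torque [-0.64  1.    0.1 ] yaw -15.07 clk 17.75
```

Emit:
drive_tool:
  rows: [0.024,-0.006,0,0,0,0,255,0,0,0,0,0,0,255,0,0,0,0,0,0,255]

```text
clock: 18.05
eef_pos: [0.6107, 0.049, 0.0223]
tcp_rot: [[0.26, 0.966, -0.001], [0.966, -0.26, -0.002], [-0.002, -0.001, -1.0]]
ft_force: [-7.1, -4.5, 9.1]
width: 0.0192
```

```bash
python3 st.py
```

```text
jig x,y [0.5772 0.2054] z 0.0223 F jig [-5.7 -6.1  9.1] torque [-0.6   1.06  0.11] yaw -15.07 clk 18.05
```

Emit:
drive_tool:
  rows: [0.024,-0.006,0.015,0,0,0,255,0,0,0,0,0,0,255,0,0,0,0,0,0,255]

```text
clock: 18.35
eef_pos: [0.6111, 0.0489, 0.0223]
tcp_rot: [[0.26, 0.966, -0.001], [0.966, -0.26, -0.002], [-0.003, -0.001, -1.0]]
ft_force: [-6.3, -5.7, 8.2]
width: 0.0192
```

```bash
python3 st.py
```

```text
jig x,y [0.5776 0.2054] z 0.0223 F jig [-4.6 -7.2  8.2] torque [-0.61  0.96  0.1 ] yaw -15.07 clk 18.35
```

Emit:
drive_tool:
  rows: [0.024,-0.006,0,0,0,0,255,0,0,0,0,0,0,255,0,0,0,0,0,0,255]

```text
clock: 18.65
eef_pos: [0.6115, 0.0488, 0.0223]
tcp_rot: [[0.26, 0.966, -0.001], [0.966, -0.26, -0.002], [-0.003, -0.001, -1.0]]
ft_force: [-6.6, -5.3, 7.4]
width: 0.0195
```

```bash
python3 st.py
```

```text
jig x,y [0.5781 0.2054] z 0.0223 F jig [-5.  -6.9  7.4] torque [-0.58  1.02  0.1 ] yaw -15.07 clk 18.65
```

Emit:
drive_tool:
  rows: [0.024,-0.006,0,0,0,0,255,0,0,0,0,0,0,255,0,0,0,0,0,0,255]

```text
clock: 18.95
eef_pos: [0.612, 0.0486, 0.0223]
tcp_rot: [[0.26, 0.966, -0.001], [0.966, -0.26, -0.002], [-0.003, -0.001, -1.0]]
ft_force: [-6.3, -4.8, 7.6]
width: 0.0194
```

```bash
python3 st.py
```

```text
jig x,y [0.5786 0.2054] z 0.0223 F jig [-4.9 -6.3  7.6] torque [-0.59  0.96  0.09] yaw -15.07 clk 18.95
```

Emit:
drive_tool:
  rows: [0.024,-0.006,0,0,0,0,255,0,0,0,0,0,0,255,0,0,0,0,0,0,255]

```text
clock: 19.25
eef_pos: [0.6125, 0.0485, 0.0223]
tcp_rot: [[0.26, 0.966, -0.001], [0.966, -0.26, -0.002], [-0.003, -0.001, -1.0]]
ft_force: [-6.2, -4.7, 7.8]
width: 0.0192
```

```bash
python3 st.py
```

```text
jig x,y [0.5791 0.2054] z 0.0223 F jig [-4.8 -6.1  7.8] torque [-0.57  0.97  0.07] yaw -15.07 clk 19.25
```

Emit:
drive_tool:
  rows: [0.024,-0.006,0,0,0,0,255,0,0,0,0,0,0,255,0,0,0,0,0,0,255]

```text
clock: 19.55
eef_pos: [0.6127, 0.0485, 0.0223]
tcp_rot: [[0.26, 0.966, -0.002], [0.966, -0.26, -0.002], [-0.003, -0.002, -1.0]]
ft_force: [-7.8, -5.6, 9.0]
width: 0.0191
```

```bash
python3 st.py
```

```text
jig x,y [0.5793 0.2054] z 0.0223 F jig [-6.1 -7.4  9. ] torque [-0.62  1.15  0.08] yaw -15.07 clk 19.55
```

Emit:
drive_tool:
  rows: [0.024,-0.006,0,0,0,0,255,0.012,-0.003,0,0,0,0,255,0,0,0,0,0,0,255,0,0,0,0,0,0,255]

```text
clock: 19.95
eef_pos: [0.6127, 0.0485, 0.0223]
tcp_rot: [[0.26, 0.966, -0.004], [0.966, -0.26, -0.002], [-0.003, -0.003, -1.0]]
ft_force: [-11.0, -3.6, 11.2]
width: 0.0194
```

```bash
python3 - <<'E'
exec(open('st.py').read())
zoom('wrist','w12',120,40,240,180,3.3,1.3)
zoom('scene','s12',190,110)
E
```

```text
jig x,y [0.5793 0.2054] z 0.0223 F jig [-9.7 -6.4 11.2] torque [-0.56  1.64 -0.03] yaw -15.07 clk 19.95
```

View pics/w12z.png

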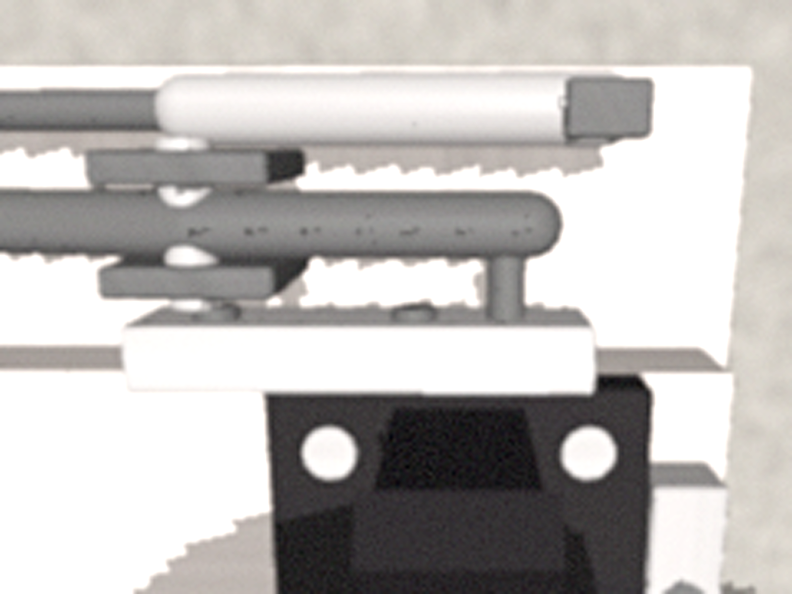

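View pics/s12z.png

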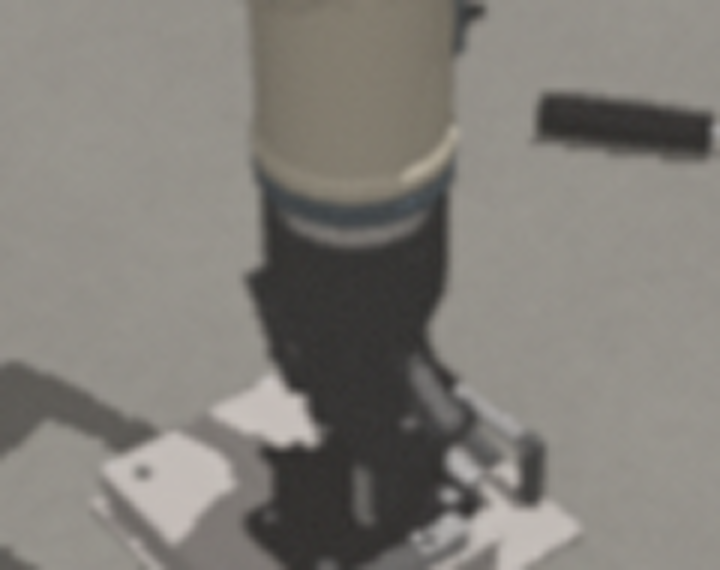

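Emit:
drive_tool:
  rows: [0.006,0.024,0.02,0,0,0,255,0.003,0.012,0,0,0,0,255,0,0,0,0,0,0,255,0,0,0,0,0,0,255,0,0,0,0,0,0,255]

```text
clock: 20.55
eef_pos: [0.6127, 0.0485, 0.0224]
tcp_rot: [[0.26, 0.966, -0.004], [0.966, -0.26, -0.003], [-0.004, -0.003, -1.0]]
ft_force: [-11.0, -6.8, 9.2]
width: 0.0192
```

```bash
python3 st.py
```

```text
jig x,y [0.5793 0.2054] z 0.0224 F jig [-8.9 -9.4  9.2] torque [-0.81  1.66  0.09] yaw -15.08 clk 20.55
```

Emit:
drive_tool:
  rows: [0,0,0,0,0,0,255,0,0,0,0,0,0,255,0,0,0,0,0,0,255]

```text
clock: 20.85
eef_pos: [0.6127, 0.0485, 0.0224]
tcp_rot: [[0.26, 0.966, -0.004], [0.966, -0.26, -0.003], [-0.004, -0.003, -1.0]]
ft_force: [-11.1, -6.4, 9.4]
width: 0.0195
```

```bash
python3 - <<'E'
exec(open('st.py').read())
snap('top','t13')
E
```

```text
jig x,y [0.5793 0.2054] z 0.0224 F jig [-9.  -9.   9.4] torque [-0.84  1.62  0.09] yaw -15.08 clk 20.85
```

View pics/t13.png

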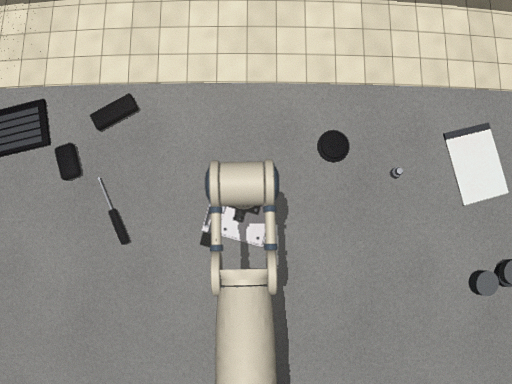

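The top view shows the end cap (333,146), plug (397,173) and screwdriver (115,215) where they started. The pad at (206,240) is still down and the stop is up, so I'm handing in.

```bash
python3 -c "
from station import ticket
print(ticket.close_job())"
```

```text
the job is handed in; nothing more can be done
None
```

The lever is latched, and the tube support stands in the corner, still gripped and pressed against both the fence and the stop. I handed the job in at about 21 s of the 64 s allowed.

- **Lever:** I pressed the pad with the shut fingers until the detent held. After lifting away, the top camera showed the stop up and the pad still down, with the support still about 0.35 m from the corner.
- **Placing:** I gripped the support across its web and lifted it. I turned it square to the jig, set it on the bed, slid it to the stop and then to the fence.
- **Last force readings:** About 9 N along jig x, 9 N along jig y and 9 N upward. At most about 4 N of the sideways force can be bed friction, so I estimate each face carries 4 N or more. The wall forces themselves cannot be read directly.
- **Last pose readings:** The arm stopped moving as the force rose in both directions. The tool's yaw was -15.1°, against about -15.0° measured for the jig, and its tilt was about 0.3°. The wrist view before the last 0.75 mm push toward the stop showed the foot flush with both faces.
- **Bystanders:** In the final top view the end cap, plug and screwdriver were where they started.

**Disagreement:** The real fingertips sat about 30 mm higher than the reported TCP. The cameras showed it and the contact heights confirmed it, so I set the heights from those.

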